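# Set the chainstay jig's axle carriage one hole longer and hold it on its pin

## Robot

A 6-joint arm with a two-finger parallel gripper is mounted at the origin on the work surface. World frame = base frame: x ahead of the robot, y to its left, z up, the work surface at z = 0. Lengths are in m, angles in degrees, forces in N, time in s.
With the tool pointing down it reaches from about 0.275 to 0.725 m from the base axis. Payload 15.9 kg.
Tool frame: the origin (TCP) lies at the centre of the arm's flange, where the gripper is bolted on; the fingertips stand 173 mm ahead of it and the grasp point (between the pads) lies 155 mm ahead of it; z points along the fingers, x is the direction in which the jaws open and shut, and the axes are right-handed (so a half turn about z gives the same grasp; the last joint's range is limited). The gripper opens to 85 mm and grips with 20 to 120 N. Pads are 22 mm wide; open, the fingers measure 114 mm over their backs; the gripper's body (76 mm by 85 mm) begins 54 mm behind the grasp point. The pads swing forward as they close: fully open they stand 13 mm farther back than shut.
Start: joints at [-68.354, 12.198, -1.971, 75.831, 0, 90], TCP at [0.184, -0.465, 0.405] pointing down, gripper open.
Joint ranges: [-170.91, 170.91], [-42.67, 98.43], [-65.05, 77.54], [-120.47, 116.71], [-90, 82.35], [-180, 180]. Speed limits (degrees/s): [108.29, 108.29, 136.94, 147.25, 180, 180].

## Interface

Orientations are given as a 3x3 rotation matrix whose columns are the frame's x, y, z axes.
In Python, from station import bot, imaging, job gives the robot as it stands.
- The arm moves only by the shell command python3 -m inch 'ROWS'. ROWS is JSON, a list of rows, each an object of numbers: "grip": the closure in counts, from 0 (fully open) to 255 (shut); "tx", "ty", "tz": the shift along the tool's x, y, z in m; "twist": the turn about the tool's z in rad. A call has 1 to 10 rows; each row shifts and turns the commanded pose from where the row before left it, along the tool's axes as they then stand; what a row does not reach is not made up. A row lasts 1/8 s, in which the tool goes at most 62.5 mm and 10.7 degrees, less where a joint would pass 70% of its speed; a pose out of reach is approached as far as the arm can. A call with a gripper value outside its range is refused whole. The fingers move at their own pace and stop on an object; the grip force is fixed at half the most. Time passes only in rows, so rows that do not move let the fingers close. It gives the time, the measured TCP pose, the force and the opening at its end, in the units of the state.
- bot.get_obs(): the state, without advancing time (a new reading comes with each control period).
- imaging.capture(name): name is "scene" or "top" or "wrist"; returns a dict with "color" (400x640x3 uint8, red, green, blue), "fx", "fy", "cx", "cy" (pixels), "world_to_cam" (4x4, takes a point from world to camera coordinates); the wrist camera has in their place "hand_eye" (4x4, takes a point from camera to tool coordinates, whose origin is the TCP and whose axes are the tool frame's). Camera axes: x right, y down, z forward; pixel columns grow to the right and rows downward; lengths in m; the calibration is good to about 2 mm. A picture is of the moment at which its call begins: read the wrist's pose just before it. There is no depth.
- job.close_job(): hands the job in, once; it reports no verdict.
The state is a dict: "time": time; "q": joint angles; "joint_vel": joint speeds; "effort": joint torques, N m; "position": TCP position; "orientation": TCP orientation; "wrist_force": force on the tool from outside, world axes, zero at the start; "torque": the same for the moment, N m; "opening": finger opening in m.
Only numpy, scipy, OpenCV 4.12 (cv2) and the standard library are available. Lean on these libraries where they do the work, as an engineer would, in place of code of your own. Each camera call takes 0.05 s, during which the arm holds its last target. There are 200 camera calls.

## Task

The next frame has longer chainstays: on the jig, pull up the black knob of the axle carriage's lock plunger, slide the carriage along the beam to the very next hole away from the bottom bracket post, and let the pin go fully home in that hole. Finish without letting go: keep the knob gripped with the pin home and keep a steady pull on it back towards the bracket post, so that the play stays taken up against the pin while a colleague tightens the clamp screw. Never let the carriage run past that hole or slide towards the bracket post, and leave the loose things on the bench alone.

Things in the scene. Friction and masses are not known exactly. Their poses are not given: they have to be found in the camera images.
- knob (a point): Centre of the lock plunger's pull knob: upright black ribbed cylinder, 28 mm diameter, 28 mm tall, on top of the carriage. Pin home: centre 132 mm above the bench, knob underside 23 mm above the carriage's top and closed down on a 16 to 20 mm wide steel boss. It only moves up and down, and along the beam with the carriage. Nothing within 90 mm stands higher than the carriage's top.
- plunger (a joint): Lift of the plunger in m: 0 = pin fully home, 0.015 = upper stop. The round-nosed 8 mm pin reaches 9 mm into a 10 mm hole: it is clear of the beam from about 0.009, and rides on the beam at about 0.0085 if let down between holes. A spring pushes it down, 6 N when home, about 9 N when lifted 11 mm.
- carriage (a joint): Place of the carriage along the beam in m: 0 at the start, positive along +y of beam. Holes every 0.025 m, so the neighbours are at +0.025 and -0.025. The pin has about 1 mm of play each way in its hole. The sleeve drags on the beam with about 2.5 N: a pull of 6 to 20 N on the knob is a good steady pull against the pin.
- beam (a point): Point on the beam's top face (90 mm above the bench) at the start hole, straight below the knob at the start. Beam: fixed level perforated square steel tube, 30 mm wide, 860 mm long, along this frame's y; z is up. The carriage on it is a grey sleeve, 110 mm long, 40 mm wide, top 95 mm above the bench, with a 12 mm dummy axle sticking out level 212 mm along +x, away from the robot.
- bracket_post_top (a point): Middle of the top of the bracket post, the grey block (56 x 50 mm, top 104 mm above the bench) that carries one end of the beam, 390 mm along the beam from the start hole. It is the one with the bottom bracket shell: a level steel tube, 40 mm diameter, 70 mm long, between two cones, pointing along +x of beam. It may be at either end; the other end has the same block without shell. Fixed.
- flux_jar: Loose jar, 60 mm diameter, 65 mm tall, on the far side of the beam; to be left alone. Origin at the centre of its underside.
- file: Loose file with a wooden handle, 280 mm long, 20 mm wide and 23 mm high, lying on the robot's side of the beam; to be left alone. Origin on its underside near the middle, x along it towards the blade.
- spare_shell: Loose spare bracket shell, a steel tube of 40 mm diameter, 70 mm tall, upright on the robot's side of the beam; to be left alone. Origin at the centre of its underside.
- spring_clamp: Loose spring clamp, about 175 mm long, 90 mm wide and 22 mm high, lying on the far side of the beam; to be left alone. Origin on its underside below the pivot.

How it is judged (in metres and radians):
On the way, in this order (a step that is already met when the one before it is completed fails the run):
1. the plunger is pulled up by the fingers until its pin is clear of the hole (lifted 9 mm) (value of joint plunger above 0.009 m and contact force between the fingers and plunger above 2 N), for 0.1 s.
2. the carriage is slid away from the bracket post, out of its old hole (15 mm on) (((y of bracket_post_top in the frame of beam above 0 m and value of joint carriage below -0.015 m) or (y of bracket_post_top in the frame of beam below 0 m and value of joint carriage above 0.015 m))).
3. the pin is home in the next hole (within 1.5 mm of fully down, carriage 25 mm on, give or take 3 mm) (((y of bracket_post_top in the frame of beam above 0 m and value of joint carriage between -0.028 and -0.022 m) or (y of bracket_post_top in the frame of beam below 0 m and value of joint carriage between 0.022 and 0.028 m)) and value of joint plunger below 0.0015 m), for 0.2 s.
At the end, for the whole second after the job is handed in: Carriage at rest 22 to 25 mm from its start (next hole away from the bracket post, play taken up towards the post); pin within 1.5 mm of fully down; the knob still between the fingers (within 16 mm of the grasp point, over 2 N) and the pull presses the pin against the side of its hole (over 1.5 N) (((y of bracket_post_top in the frame of beam above 0 m and value of joint carriage between -0.025 and -0.022 m) or (y of bracket_post_top in the frame of beam below 0 m and value of joint carriage between 0.022 and 0.025 m)) and value of joint plunger below 0.0015 m and contact force between the fingers and plunger above 2 N and horizontal distance between the grasp point and knob below 0.016 m and contact force between plunger and jig above 1.5 N and velocity of joint carriage between -0.01 and 0.01 m/s); the arm keeps its last pose, push and grip.
It fails at once if the carriage runs past the next hole (more than 32 mm from the start) ((y of bracket_post_top in the frame of beam above 0 m and value of joint carriage below -0.032 m) or (y of bracket_post_top in the frame of beam below 0 m and value of joint carriage above 0.032 m)).
It fails at once if the carriage slides towards the bracket post (more than 6 mm) ((y of bracket_post_top in the frame of beam above 0 m and value of joint carriage above 0.006 m) or (y of bracket_post_top in the frame of beam below 0 m and value of joint carriage below -0.006 m)).
It fails at once if a loose thing on the bench is disturbed (moved by more than 20 mm) (distance of any of flux_jar, file, spare_shell, spring_clamp from where it was at the start of the episode above 0.02 m).
It also fails if it takes over 35 s, if anything falls off the work surface, if the arm or the gripper's body presses on something with over 40 N, if the wrist force passes 120 N, or if a joint passes its speed limit or range.

## Working session

There is one attempt and no reset: what is moved stays moved. The work goes in short steps, Python scripts to look and compute and a shell command to move; the robot and the scene stay as the last step left them, time stands still between calls to the robot, and variables do not carry over. Pictures are saved under pics/ and viewed, about 8 in all and at most 12, crops included, and the job is handed in when it is done.

```bash
mkdir -p pics; cat > h.py <<'E'
import numpy as np, cv2
from station import bot, imaging, job
def snap(name,fn):
    o=bot.get_obs(); c=imaging.capture(name); cv2.imwrite('pics/'+fn,c['color'][...,::-1]); 
    if 'hand_eye' in c:
        T=np.eye(4);T[:3,:3]=o['orientation'];T[:3,3]=o['position']
        c['c2w']=T@c['hand_eye']
    else: c['c2w']=np.linalg.inv(c['world_to_cam'])
    c['K']=np.array([[c['fx'],0,c['cx']],[0,c['fy'],c['cy']],[0,0,1]])
    np.savez('pics/'+fn[:-4]+'.npz',c2w=c['c2w'],K=c['K'])
    return c
def onplane(c,u,v,z):
    d=c['c2w'][:3,:3]@np.linalg.inv(c['K'])@[u,v,1]; p=c['c2w'][:3,3]
    return p+d*(z-p[2])/d[2]
def proj(c,P):
    q=np.linalg.inv(c['c2w'])@np.append(P,1); q=c['K']@q[:3]; return q[:2]/q[2]
E
python3 - <<'E'
from h import *
o=bot.get_obs(); print({k:np.round(v,4).tolist() for k,v in o.items()})
for n in('top','scene'):
    c=snap(n,n+'1.png'); print(n,np.round(c['c2w'],3).tolist())
E
```

```text
{'time': 0.0, 'q': [-68.355, 12.2243, -2.0081, 75.827, -0.0005, 90.0012], 'joint_vel': [0.0389, -0.1196, -0.0741, 0.0111, 0.0196, 0.0454], 'effort': [0.0003, -68.6164, 48.7118, 0.0176, -0.0001, 0.0], 'position': [0.1844, -0.4646, 0.4042], 'orientation': [[0.3688, -0.9295, -0.0004], [-0.9295, -0.3688, 0.001], [-0.001, 0.0, -1.0]], 'wrist_force': [0.2022, -0.4705, 0.3747], 'torque': [0.0026, -0.0269, -0.0292], 'opening': 0.0853}
top [[-0.0, -0.992, 0.127, 0.408], [-1.0, -0.002, -0.022, 0.043], [0.022, -0.127, -0.992, 1.129], [0.0, 0.0, 0.0, 1.0]]
scene [[0.21, 0.753, -0.624, 1.184], [0.978, -0.171, 0.122, -0.087], [-0.014, -0.635, -0.772, 0.888], [0.0, 0.0, 0.0, 1.0]]
```

View pics/top1.png

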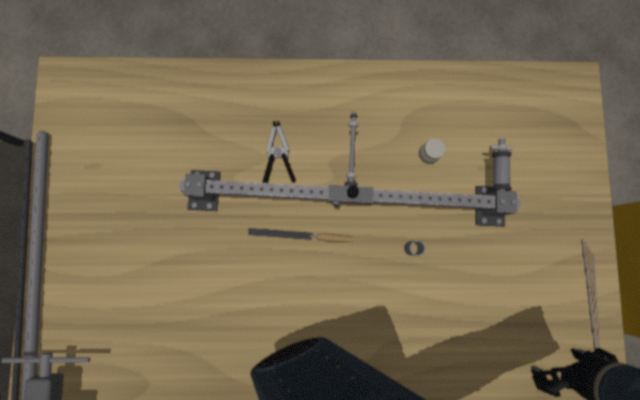

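View pics/scene1.png

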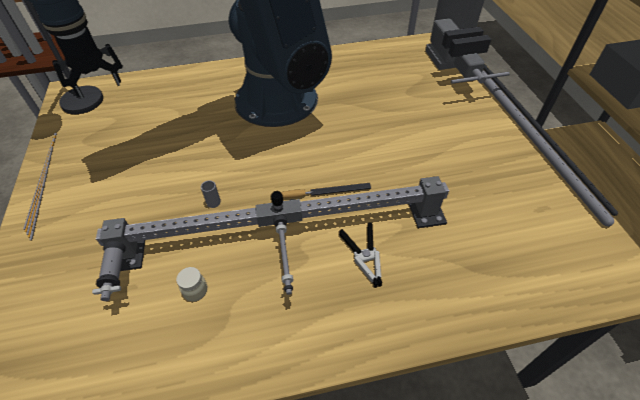

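The bracket shell is at the right end of the top view (world −y), near (503,195), so the carriage has to go roughly towards world +y. The knob shows at about top (352,191) and scene (277,198).

```bash
python3 - <<'E'
from h import *
C={}
def load(n):
    d=np.load(f'pics/{n}.npz'); return {'c2w':d['c2w'],'K':d['K']}, cv2.imread(f'pics/{n}.png')
R=[]
for n,(u,v) in (('top1',(352,191)),('scene1',(277,199))):
    c,im=load(n); C[n]=c
    m=(im.max(2)<45).astype(np.uint8)
    w=np.zeros_like(m); w[v-16:v+16,u-14:u+14]=1; m*=w
    k,l,s,ce=cv2.connectedComponentsWithStats(m)
    i=1+np.argmax(s[1:,4]); print(n,s[i],ce[i]); u,v=ce[i]
    print(' onplane z=.132',onplane(c,u,v,.132).round(4))
    d=c['c2w'][:3,:3]@np.linalg.inv(c['K'])@[u,v,1]; d/=np.linalg.norm(d); R.append((c['c2w'][:3,3],d))
A=sum(np.eye(3)-np.outer(d,d) for p,d in R); b=sum((np.eye(3)-np.outer(d,d))@p for p,d in R)
print('tri',np.linalg.solve(A,b).round(4))
# beam axis from top view: grey (low saturation, bright) columns along the bare beam
c,im=load('top1'); hsv=cv2.cvtColor(im,cv2.COLOR_BGR2HSV)
m=((hsv[...,1]<60)&(hsv[...,2]>80))
P=[]
for u in list(range(225,325))+list(range(380,470)):
    v=np.where(m[178:212,u])[0]
    if len(v)>5: P.append(onplane(c,u,178+v.mean(),.088)[:2])
P=np.array(P); vx,vy,x0,y0=cv2.fitLine(P.astype(np.float32),cv2.DIST_HUBER,0,1e-4,1e-4).ravel(); s=np.sign(vy)
print(len(P),'dir',vx*s,vy*s,'pt',x0,y0,'ang deg',np.degrees(np.arctan2(-vx*s,vy*s)))
print('post',onplane(c,506,202,.104),'other',onplane(c,195,185,.104))
E
```

```text
top1 [348 185  10  13 104] [352.43269231 191.10576923]
 onplane z=.132 [ 0.5527 -0.0641  0.132 ]
scene1 [271 191  12  15 142] [276.64084507 198.50704225]
 onplane z=.132 [ 0.555  -0.0658  0.132 ]
tri [ 0.553  -0.0651  0.1294]
190 dir 0.05150156 0.9986729 pt 0.55193037 -0.05189955 ang deg -2.952128
post [ 0.53028415 -0.4517282   0.104     ] other [0.57089712 0.32289311 0.104     ]
```

```bash
python3 -m inch '[{"tx":-0.0236,"ty":-0.049},{"tx":-0.0236,"ty":-0.049},{"tx":-0.0236,"ty":-0.049},{"tx":-0.0236,"ty":-0.049},{"tx":-0.0236,"ty":-0.049},{"tx":-0.0236,"ty":-0.049},{"tx":-0.0236,"ty":-0.049},{"tx":-0.0236,"ty":-0.049},{"tx":-0.0236,"ty":-0.049},{"tx":-0.0236,"ty":-0.049}]'
python3 -m inch '[{"twist":-0.18},{"twist":-0.18},{"twist":-0.18},{"twist":-0.18},{"twist":-0.18},{"twist":-0.18},{"twist":-0.18},{"twist":-0.18},{"twist":-0.18},{"twist":-0.18}]'
python3 -m inch '[{"twist":-0.18},{"twist":-0.18},{"twist":-0.18},{"twist":-0.18},{"twist":-0.18},{"twist":-0.012},{}]'
python3 - <<'E'
from h import *
o=bot.get_obs(); print({k:np.round(v,4).tolist() for k,v in o.items()})
c=snap('wrist','w1.png'); print(np.round(c['c2w'],3).tolist()); print(proj(c,[.5535,-.065,.132]))
E
```

```text
{'time': 0.1, 'q': [-68.3528, 12.2229, -2.0033, 75.8304, -0.0024, 89.9978], 'joint_vel': [-0.0522, 0.0097, 0.1882, 0.0139, 0.0288, 0.0592], 'effort': [0.0007, -68.7257, 48.7802, 0.0125, -0.0, -0.0], 'position': [0.1844, -0.4646, 0.4043], 'orientation': [[0.3689, -0.9295, -0.0004], [-0.9295, -0.3689, 0.0009], [-0.001, 0.0, -1.0]], 'wrist_force': [0.6731, 0.1365, -0.2387], 'torque': [-0.0238, -0.0206, 0.0301], 'opening': 0.0857}
[[0.368, -0.896, -0.246, 0.247], [-0.93, -0.355, -0.097, -0.439], [-0.001, 0.265, -0.964, 0.372], [0.0, 0.0, 0.0, 1.0]]
[ -320.33873741 -1086.38544959]schema error: expected keys grip, tx, ty, tz, twist
schema error: expected keys grip, tx, ty, tz, twist
schema error: expected keys grip, tx, ty, tz, twist
```

View pics/w1.png

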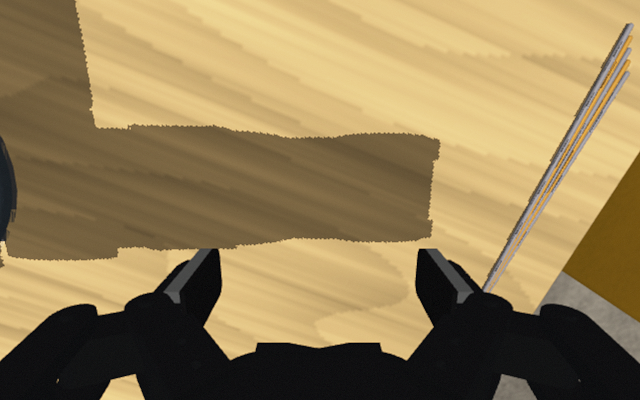

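All keys are required in every row, so nothing moved. The picture only shows the open fingers over bare bench (3 viewed so far).

```bash
python3 -m inch '[{"grip":0,"tx":-0.0236,"ty":-0.049,"tz":0,"twist":0},{"grip":0,"tx":-0.0236,"ty":-0.049,"tz":0,"twist":0},{"grip":0,"tx":-0.0236,"ty":-0.049,"tz":0,"twist":0},{"grip":0,"tx":-0.0236,"ty":-0.049,"tz":0,"twist":0},{"grip":0,"tx":-0.0236,"ty":-0.049,"tz":0,"twist":0},{"grip":0,"tx":-0.0236,"ty":-0.049,"tz":0,"twist":0},{"grip":0,"tx":-0.0236,"ty":-0.049,"tz":0,"twist":0},{"grip":0,"tx":-0.0236,"ty":-0.049,"tz":0,"twist":0},{"grip":0,"tx":-0.0236,"ty":-0.049,"tz":0,"twist":0},{"grip":0,"tx":-0.0236,"ty":-0.049,"tz":0,"twist":0}]' &&
python3 -m inch '[{"grip":0,"tx":0,"ty":0,"tz":0,"twist":-0.18},{"grip":0,"tx":0,"ty":0,"tz":0,"twist":-0.18},{"grip":0,"tx":0,"ty":0,"tz":0,"twist":-0.18},{"grip":0,"tx":0,"ty":0,"tz":0,"twist":-0.18},{"grip":0,"tx":0,"ty":0,"tz":0,"twist":-0.18},{"grip":0,"tx":0,"ty":0,"tz":0,"twist":-0.18},{"grip":0,"tx":0,"ty":0,"tz":0,"twist":-0.18},{"grip":0,"tx":0,"ty":0,"tz":0,"twist":-0.18},{"grip":0,"tx":0,"ty":0,"tz":0,"twist":-0.18},{"grip":0,"tx":0,"ty":0,"tz":0,"twist":-0.18}]' &&
python3 -m inch '[{"grip":0,"tx":0,"ty":0,"tz":0,"twist":-0.18},{"grip":0,"tx":0,"ty":0,"tz":0,"twist":-0.18},{"grip":0,"tx":0,"ty":0,"tz":0,"twist":-0.18},{"grip":0,"tx":0,"ty":0,"tz":0,"twist":-0.18},{"grip":0,"tx":0,"ty":0,"tz":0,"twist":-0.18},{"grip":0,"tx":0,"ty":0,"tz":0,"twist":-0.012},{"grip":0,"tx":0,"ty":0,"tz":0,"twist":0}]'
python3 - <<'E'
from h import *
o=bot.get_obs(); print({k:np.round(v,4).tolist() for k,v in o.items()})
c=snap('wrist','w2.png'); print(np.round(c['c2w'],3).tolist()); print(proj(c,[.5535,-.065,.132]))
E
```

```text
time: 1.4
position: [0.5538, -0.063, 0.4045]
orientation: [[0.369, -0.929, -0.0], [-0.929, -0.369, -0.0], [0.0, 0.0, -1.0]]
wrist_force: [0.3, -1.1, 0.3]
opening: 0.0853
time: 2.65
position: [0.5528, -0.0646, 0.4045]
orientation: [[0.818, 0.575, -0.001], [0.575, -0.818, 0.0], [-0.0, -0.0, -1.0]]
wrist_force: [-0.2, 0.0, 0.2]
opening: 0.0855
time: 3.52
position: [0.5528, -0.0646, 0.4046]
orientation: [[0.056, 0.998, -0.0], [0.998, -0.056, 0.0], [-0.0, -0.0, -1.0]]
wrist_force: [-0.1, 0.3, 0.4]
opening: 0.0855
{'time': 3.525, 'q': [-6.6677, 19.0243, 7.0793, 78.0703, -0.001, -3.48], 'joint_vel': [0.0543, -0.0679, 0.0726, -0.0356, 0.045, -0.2044], 'effort': [0.0002, -79.4475, 48.8225, 0.0057, -0.0002, -0.3115], 'position': [0.5528, -0.0646, 0.4046], 'orientation': [[0.0556, 0.9985, -0.0003], [0.9985, -0.0556, 0.0], [-0.0, -0.0003, -1.0]], 'wrist_force': [-0.0912, 0.2973, 0.3621], 'torque': [0.0104, 0.0336, 0.0585], 'opening': 0.0855}
[[0.056, 0.963, 0.265, 0.486], [0.998, -0.054, -0.015, -0.06], [-0.0, 0.265, -0.964, 0.373], [0.0, 0.0, 0.0, 1.0]]
[316.66324774 200.12017028]
```

View pics/w2.png

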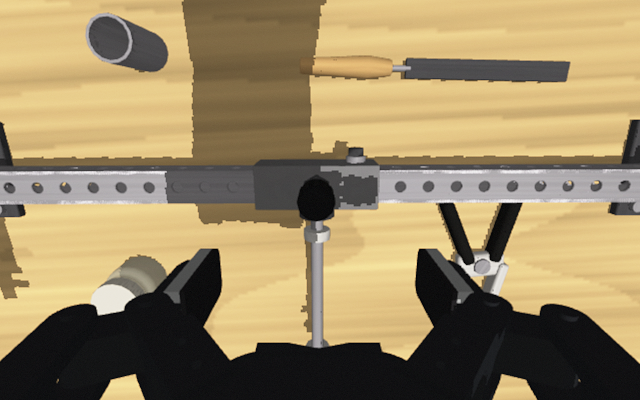

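The knob is at about (316,199), against a predicted (317,200). The beam runs level in the picture, so the jaws are nearly aligned with it. I'll refine this numerically.

```bash
python3 - <<'E'
from h import *
d=np.load('pics/w2.npz'); c={'c2w':d['c2w'],'K':d['K']}; im=cv2.imread('pics/w2.png')
m=np.zeros(im.shape[:2],np.uint8); m[165:230,285:350]=(im.max(2)<25)[165:230,285:350]
k,l,s,ce=cv2.connectedComponentsWithStats(m); i=1+np.argmax(s[1:,4]); print(s[i],ce[i],onplane(c,*ce[i],.132).round(4))
# underside/top widths
for v in (184,206): u=np.where(l[v]==i)[0]; print(v,u.min(),u.max(), onplane(c,(u.min()+u.max())/2,v,.132).round(4))
g=cv2.cvtColor(im,cv2.COLOR_BGR2GRAY); P=[]
mm=(g[175:200]<110).astype(np.uint8); k,l2,s2,c2=cv2.connectedComponentsWithStats(mm)
for j in range(1,k):
    x,y,w,h,a=s2[j]
    if 30<a<200 and 8<=w<=15 and 8<=h<=15 and (x<160 or x>385): P.append(onplane(c,c2[j][0],c2[j][1]+175,.09)[:2]); 
P=np.array(P); P=P[np.argsort(P[:,1])]; print(P.round(4).tolist())
f=np.polyfit(P[:,1],P[:,0],1); print('slope',f, 'x at -.0655',np.polyval(f,-.0655),'start hole phase', ((P[:,1]+.0655)/.025).round(2))
E
```

```text
[ 297  179   38   42 1229] [315.68673718 199.65825875] [ 0.5531 -0.0657  0.132 ]
184 304 327 [ 0.5408 -0.0652  0.132 ]
206 298 333 [ 0.5581 -0.0662  0.132 ]
[[0.5383, -0.3388], [0.54, -0.3141], [0.5415, -0.2891], [0.5424, -0.2645], [0.5437, -0.2396], [0.545, -0.2147], [0.5567, 0.0089], [0.558, 0.0338], [0.5593, 0.0587], [0.5606, 0.0835], [0.5619, 0.1083], [0.5636, 0.133], [0.5655, 0.1579], [0.5667, 0.1831], [0.5671, 0.2077]]
slope [0.05302709 0.55644114] x at -.0655 0.5529678702976919 start hole phase [-10.93  -9.94  -8.94  -7.96  -6.97  -5.97   2.97   3.97   4.97   5.96
   6.95   7.94   8.94   9.94  10.93]
```

```bash
python3 -m inch '[{"grip":0,"tx":-0.001,"ty":0,"tz":0.03,"twist":0},{"grip":0,"tx":0,"ty":0,"tz":0.03,"twist":0},{"grip":0,"tx":0,"ty":0,"tz":0.03,"twist":0},{"grip":0,"tx":0,"ty":0,"tz":0.028,"twist":0},{"grip":0,"tx":0,"ty":0,"tz":0,"twist":0}]'
python3 -m inch '[{"grip":120,"tx":0,"ty":0,"tz":0,"twist":0},{"grip":120,"tx":0,"ty":0,"tz":0,"twist":0},{"grip":150,"tx":0,"ty":0,"tz":0,"twist":0},{"grip":150,"tx":0,"ty":0,"tz":0,"twist":0}]'
python3 - <<'E'
from h import *
c=snap('wrist','w3.png'); print(proj(c,[.553,-.0657,.132]))
E
```

```text
time: 4.2
position: [0.552, -0.0655, 0.2852]
orientation: [[0.054, 0.999, -0.003], [0.999, -0.054, 0.0], [0.0, -0.003, -1.0]]
wrist_force: [-0.2, 0.3, 0.5]
opening: 0.0856
time: 4.7
position: [0.5529, -0.0656, 0.2871]
orientation: [[0.052, 0.999, 0.0], [0.999, -0.052, -0.0], [-0.0, 0.0, -1.0]]
wrist_force: [0.2, -1.1, -0.4]
opening: 0.035
[316.06533996 274.80861159]
```

View pics/w3.png

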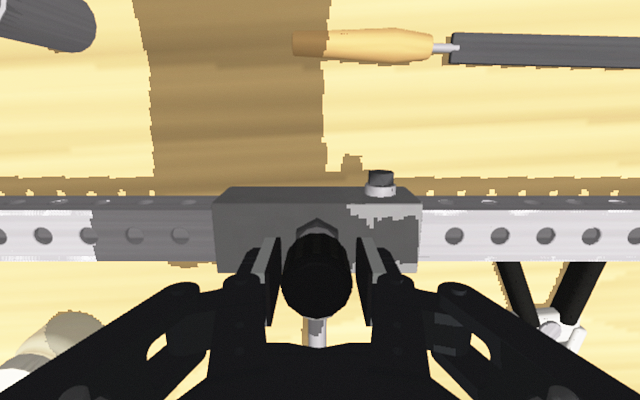

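The knob spans about columns 283–351, centred between the pads at about 280 and 357. Next is the full close.

```bash
python3 -m inch '[{"grip":255,"tx":0,"ty":0,"tz":0,"twist":0},{"grip":255,"tx":0,"ty":0,"tz":0,"twist":0},{"grip":255,"tx":0,"ty":0,"tz":0,"twist":0},{"grip":255,"tx":0,"ty":0,"tz":0,"twist":0}]'
```

```text
time: 5.25
position: [0.5528, -0.0656, 0.2871]
orientation: [[0.052, 0.999, 0.0], [0.999, -0.052, -0.0], [-0.0, 0.0, -1.0]]
wrist_force: [-1.3, 0.5, 5.3]
opening: 0.0264
```

```bash
python3 -m inch '[{"grip":255,"tx":0,"ty":0,"tz":-0.004,"twist":0},{"grip":255,"tx":0,"ty":0,"tz":-0.004,"twist":0},{"grip":255,"tx":0,"ty":0,"tz":-0.004,"twist":0},{"grip":255,"tx":0,"ty":0,"tz":0,"twist":0},{"grip":255,"tx":0,"ty":0,"tz":0,"twist":0}]'
```

```text
time: 5.88
position: [0.5528, -0.0656, 0.2985]
orientation: [[0.052, 0.999, -0.0], [0.999, -0.052, -0.0], [-0.0, -0.0, -1.0]]
wrist_force: [3.1, -1.1, -10.0]
opening: 0.0267
```

```bash
python3 -m inch '[{"grip":255,"tx":0.003,"ty":0,"tz":0,"twist":0},{"grip":255,"tx":0,"ty":0,"tz":0,"twist":0}]'; python3 -m inch '[{"grip":255,"tx":0.004,"ty":0,"tz":0,"twist":0},{"grip":255,"tx":0.004,"ty":0,"tz":0,"twist":0},{"grip":255,"tx":0.004,"ty":0,"tz":0,"twist":0},{"grip":255,"tx":0.004,"ty":0,"tz":0,"twist":0},{"grip":255,"tx":0,"ty":0,"tz":0,"twist":0},{"grip":255,"tx":0,"ty":0,"tz":0,"twist":0}]'
```

```text
time: 6.12
position: [0.5529, -0.0624, 0.2986]
orientation: [[0.052, 0.999, -0.0], [0.999, -0.052, 0.0], [0.0, -0.0, -1.0]]
wrist_force: [4.0, -1.7, -9.7]
opening: 0.0264
time: 6.88
position: [0.5537, -0.0464, 0.2987]
orientation: [[0.051, 0.999, -0.0], [0.999, -0.051, 0.001], [0.001, -0.0, -1.0]]
wrist_force: [3.5, 1.8, -10.6]
opening: 0.0264
```

```bash
python3 -m inch '[{"grip":255,"tx":0.003,"ty":0,"tz":0,"twist":0},{"grip":255,"tx":0.0025,"ty":0,"tz":0,"twist":0},{"grip":255,"tx":0,"ty":0,"tz":0,"twist":0},{"grip":255,"tx":0,"ty":0,"tz":0,"twist":0}]'; python3 - <<'E'
from h import *
o=bot.get_obs(); print(o['position'],o['wrist_force'])
c=snap('wrist','w4.png')
im=cv2.imread('pics/w4.png')
a=np.hstack([cv2.imread('pics/w3.png')[150:350,160:480],im[150:350,160:480]]); cv2.imwrite('pics/w4c.png',a)
E
```

```text
time: 7.38
position: [0.554, -0.041, 0.2987]
orientation: [[0.052, 0.999, -0.0], [0.999, -0.052, 0.0], [0.0, -0.0, -1.0]]
wrist_force: [3.6, 1.1, -9.8]
opening: 0.0264
[ 0.55402592 -0.04103755  0.29868429] [ 3.59685701  1.12998803 -9.83942622]
```

View pics/w4c.png

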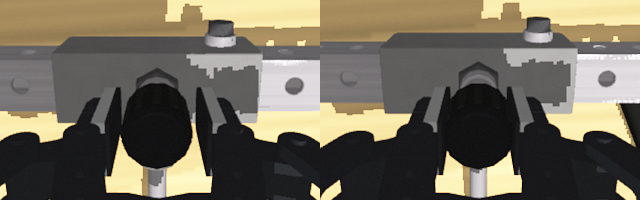

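The carriage came along with the hand: it still sits centred under the knob, and the boss is exposed now that the knob is raised. Now lower it.

```bash
python3 -m inch '[{"grip":255,"tx":0,"ty":0,"tz":0.002,"twist":0},{"grip":255,"tx":0,"ty":0,"tz":0.002,"twist":0},{"grip":255,"tx":0,"ty":0,"tz":0.002,"twist":0},{"grip":255,"tx":0,"ty":0,"tz":0,"twist":0}]'; python3 -m inch '[{"grip":255,"tx":0,"ty":0,"tz":0.002,"twist":0},{"grip":255,"tx":0,"ty":0,"tz":0.002,"twist":0},{"grip":255,"tx":0,"ty":0,"tz":0.0015,"twist":0},{"grip":255,"tx":0,"ty":0,"tz":0,"twist":0},{"grip":255,"tx":0,"ty":0,"tz":0,"twist":0}]'
```

```text
time: 7.92
position: [0.554, -0.0411, 0.2926]
orientation: [[0.052, 0.999, 0.0], [0.999, -0.052, 0.0], [0.0, -0.0, -1.0]]
wrist_force: [2.3, 2.3, -7.6]
opening: 0.0262
time: 8.55
position: [0.554, -0.0411, 0.2872]
orientation: [[0.052, 0.999, 0.0], [0.999, -0.052, 0.0], [0.0, 0.0, -1.0]]
wrist_force: [2.0, 2.0, -6.8]
opening: 0.0263
```

```bash
python3 -m inch '[{"grip":255,"tx":0,"ty":0,"tz":0.0005,"twist":0},{"grip":255,"tx":0,"ty":0,"tz":0.0005,"twist":0},{"grip":255,"tx":0,"ty":0,"tz":0,"twist":0}]'
```

```text
time: 8.93
position: [0.5541, -0.0412, 0.2871]
orientation: [[0.052, 0.999, 0.001], [0.999, -0.052, -0.0], [-0.0, 0.001, -1.0]]
wrist_force: [-3.8, 2.3, 7.8]
opening: 0.0263
```

```bash
python3 -m inch '[{"grip":255,"tx":0,"ty":0,"tz":0.0005,"twist":0},{"grip":255,"tx":0,"ty":0,"tz":0,"twist":0}]'
```

```text
time: 9.18
position: [0.554, -0.0412, 0.287]
orientation: [[0.052, 0.999, 0.001], [0.999, -0.052, -0.0], [-0.0, 0.001, -1.0]]
wrist_force: [-6.1, 3.2, 14.5]
opening: 0.0267
```

The pin is home: there is a hard stop at the same height as at the start. Now take up the play towards the post.

```bash
python3 -m inch '[{"grip":255,"tx":-0.0005,"ty":0,"tz":-0.0005,"twist":0},{"grip":255,"tx":-0.0005,"ty":0,"tz":0,"twist":0},{"grip":255,"tx":0,"ty":0,"tz":0,"twist":0}]'; python3 -m inch '[{"grip":255,"tx":-0.0005,"ty":0,"tz":0,"twist":0},{"grip":255,"tx":0,"ty":0,"tz":0,"twist":0},{"grip":255,"tx":0,"ty":0,"tz":0,"twist":0}]'
```

```text
time: 9.55
position: [0.554, -0.0422, 0.2871]
orientation: [[0.052, 0.999, 0.001], [0.999, -0.052, -0.0], [-0.0, 0.001, -1.0]]
wrist_force: [-3.4, 2.8, 8.7]
opening: 0.0267
time: 9.93
position: [0.554, -0.0426, 0.2871]
orientation: [[0.052, 0.999, 0.001], [0.999, -0.052, 0.0], [0.0, 0.001, -1.0]]
wrist_force: [-2.9, 3.6, 8.4]
opening: 0.0266
```

```bash
python3 -m inch '[{"grip":255,"tx":-0.0005,"ty":0,"tz":0,"twist":0},{"grip":255,"tx":0,"ty":0,"tz":0,"twist":0},{"grip":255,"tx":0,"ty":0,"tz":0,"twist":0}]'
```

```text
time: 10.3
position: [0.554, -0.0429, 0.2871]
orientation: [[0.052, 0.999, 0.001], [0.999, -0.052, 0.001], [0.001, 0.001, -1.0]]
wrist_force: [-2.8, 5.8, 8.1]
opening: 0.0266
```

```bash
python3 -m inch '[{"grip":255,"tx":-0.0005,"ty":0,"tz":0,"twist":0},{"grip":255,"tx":0,"ty":0,"tz":0,"twist":0},{"grip":255,"tx":0,"ty":0,"tz":0,"twist":0}]'
```

```text
time: 10.68
position: [0.554, -0.0431, 0.2871]
orientation: [[0.051, 0.999, 0.001], [0.999, -0.051, 0.001], [0.002, 0.001, -1.0]]
wrist_force: [-3.8, 8.6, 8.7]
opening: 0.0263
```

```bash
python3 -m inch '[{"grip":255,"tx":-0.0005,"ty":0,"tz":0,"twist":0},{"grip":255,"tx":-0.0003,"ty":0,"tz":0,"twist":0},{"grip":255,"tx":0,"ty":0,"tz":0,"twist":0},{"grip":255,"tx":0,"ty":0,"tz":0,"twist":0},{"grip":255,"tx":0,"ty":0,"tz":0,"twist":0}]'; python3 - <<'E'
from h import *
c=snap('wrist','w5.png'); s=snap('scene','scene5.png')
o=bot.get_obs(); print(o['position'],o['wrist_force'],o['opening'],o['time'])
w=cv2.imread('pics/w5.png')[120:400,100:540]; a=cv2.resize(cv2.imread('pics/scene5.png')[130:270,190:370],None,fx=2,fy=2)
cv2.imwrite('pics/c5.png',np.hstack([w,a]))
# holes on the beam and clamp-screw/sleeve ends: distances via right sleeve edge (z=.095) in w2 vs w5
E
```

```text
time: 11.3
position: [0.5539, -0.0435, 0.2871]
orientation: [[0.051, 0.999, 0.001], [0.999, -0.051, 0.003], [0.003, 0.001, -1.0]]
wrist_force: [-1.7, 12.9, 9.4]
opening: 0.0265
[ 0.55391312 -0.04355582  0.28707819] [-2.67331953 12.91152585  8.5732268 ] 0.02644472778575463 11.4
```

View pics/c5.png

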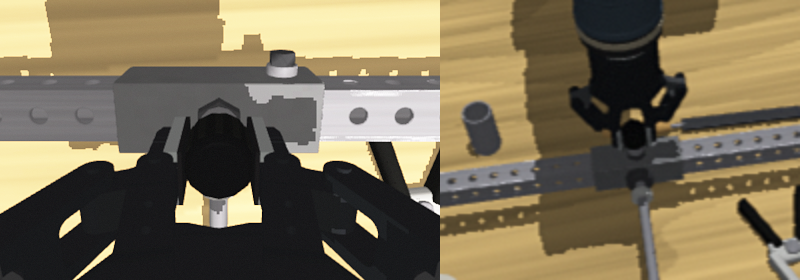

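The carriage sits one hole on. The gap from the sleeve edge to the nearest hole is about 35/46 of a hole pitch, against 33/45 at the start, so the travel is about 24 mm. The knob is down and gripped, and the pull is a steady 12.9 N. Handing in.

```bash
python3 -c "
from station import bot,job
print(job.close_job())
o=bot.get_obs();print(o['time'],o['position'],o['wrist_force'],o['opening'])"
```

```text
the job is handed in; nothing more can be done
None
the job is handed in; nothing more can be done
```

I gripped the knob with the jaws along the beam, lifted the pin about 11 mm and slid the carriage one hole away from the bracket post (world +y). I let the pin down into that hole, then pulled back towards the post and handed the job in at 11.4 s with the knob still gripped.

**Last checks before hand-in:**
- **Pin:** it met a hard stop at the same hand height as at the start (TCP z 0.2871 m), so it is home.
- **Pull:** the wrist force along the beam, with the hand pulling towards the post, was steady at 12.9 N. The hand was also pressing down with about 9 N.
- **Grip:** the opening was 26.4 mm on the 28 mm knob, steady through the whole job.
- **Carriage:** I judged its travel at about 24 mm from the sleeve edge and hole positions, read by eye from the pictures. The hand itself had moved only 22.1 mm, probably because the arm and fingers give under the pull. That puts the carriage inside the 22–25 mm window, but I could not measure it directly.
- **Loose things:** the hand did not go near any of them, and those in view in the last pictures looked undisturbed.

My first move was refused because its rows lacked some keys; nothing moved. After hand-in the station refused any further reading, so I have no state from the final second.

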